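Find the stamped crate and push it to the dispatch line

ROBOT

A 7-joint arm with a two-finger parallel gripper is mounted at the origin on the work surface. World frame = base frame: x ahead of the robot, y to its left, z up, the work surface at z = 0. Lengths are in mm, angles in rad, forces in N, time in s.
With the tool pointing down it reaches from about 425 to 925 mm from the base axis. Payload 6.8 kg.
Tool frame: the origin (TCP) lies between the finger pads; the fingertips stand 14 mm ahead of it and the grasp point (between the pads) lies 5 mm behind it; z points along the fingers, y is the line along which they close (so a half turn about z gives the same grasp; the last joint's range is limited). The gripper opens to 88 mm and grips with 3 to 60 N. Pads are 20 mm wide; open, the fingers measure 115 mm over their backs; the gripper's body (75 mm by 178 mm) begins 61 mm behind the grasp point.
Start: joints at [1.118, 0.477, 0.022, 1.555, -0.011, 1.109, -0.083], TCP at [228.165, -635.286, 236.664] pointing down, gripper open.
Joint ranges: [-2.96, 2.96], [-0.34, 2.1], [-1.41, 1.46], [0.24, 2.44], [-1.37, 4.51], [0.17, 1.92], [-2.96, 2.96]. Speed limits (rad/s): [2.39, 2.39, 3.14, 3.14, 3.14, 3.14, 3.14].

INTERFACE

Orientations are given as a 3x3 rotation matrix whose columns are the frame's x, y, z axes.
In Python, from rig import readout, imaging, env, nets gives the robot as it stands. The module is installed in compiled form; this text tells all that it offers.
- The arm moves only by the tool apply_moves, never from a script. Its argument "deltas" is a list of rows, each an object of numbers: "x", "y", "z": the shift along the tool's x, y, z in cm; "roll": the turn about the tool's z in degrees. A call has exactly 5 rows; each row is the pose to reach, as a shift and turn from the pose commanded when the call began, along the tool's axes at that moment; what a row does not reach only later rows make up. A row lasts 1/12 s, in which the tool goes at most 41.7 mm and 7.16 degrees, less where a joint would pass 70% of its speed; a pose out of reach is approached as far as the arm can. A call with a gripper value outside its range is refused whole. "fingers" is the opening, from -1 (shut) to 1 (fully open), so that 0 is half open, set as the call begins (left out, the last holds). The fingers move at their own pace and stop on an object; the grip force is fixed at half the most. Time passes only in rows, so rows that repeat a pose let the fingers close, or fill a call up. It gives the time, the measured TCP pose, the force, the opening and the grip force at its end, in the units of the state.
- readout.observe(): the state, without advancing time (a new reading comes with each control period).
- imaging.grab_frame(name): name is "side" or "top"; returns a dict with "frame" (400x640x3 uint8, red, green, blue), "fx", "fy", "cx", "cy" (pixels), "k1" (the pictures are not rectified: a ray, as slopes to the right and down, at radius r is drawn at 1 + k1 r^2 times it, then the intrinsics apply), "R" (3x3) and "t" (3): a world point X has camera coordinates R X + t. Camera axes: x right, y down, z forward; pixel columns grow to the right and rows downward; lengths in mm; the calibration is good to about 2 mm. A picture is of the moment at which its call begins. There is no depth.
- env.hand_in(): hands the job in; it is judged then, once.
Trained networks look in a picture, given as the dict that the camera call returned (one of the last four; its "shot" number tells which), for a name from the list of things; names that differ only in an ending like _2 or _b are one class to them, and where a whole thing is asked for, a point or a joint stands for the part that bears it (a point fixed in the world has none). Each returns a list of dicts, best first, with "p" (0 to 1); they miss things now and then, are a little off and sometimes report something else, mostly with a low value. They report only what shows in the picture. A call takes as long as a camera call. They do not tell look-alikes from the thing itself.
- nets.trace(target, picture): "mask" (400x640 bool, what is visible of it) and "centre" ([row, column] in pixels, amid what is visible of it).
The state is a dict: "time_s": time; "joint_positions": joint angles; "qd": joint speeds; "tau": joint torques, N m; "position": TCP position; "ee_rot": TCP orientation; "wrist_force": force on the tool from outside, world axes, zero at the start; "moment": the same for the moment, N m; "width": opening from 0.0 (shut) to 1.0 (fully open); "grip_force": force on a finger pad.
Only numpy, scipy, OpenCV 4.12 (cv2) and the standard library are available. Lean on these libraries where they do the work, as an engineer would, in place of code of your own. Each camera call takes 0.05 s, during which the arm holds its last target. There are 200 camera calls.

TASK

Tip both upright wooden crates over towards the robot, so that each lies flat on its near face with its underside showing on the side away from the robot. Once both lie tipped, push the one that has a burnt stamp (a ring with a cross) underneath away from the robot until its stamped underside stands over the tape of the dispatch line, and leave the other one lying short of the tape. Only push and pull gently with the fingers: do not pinch or lift the crates, and leave everything else on the table undisturbed.

Things in the scene. Friction and masses are not known exactly. Their poses are not given: they have to be found in the camera images.
- crate_stamped: closed wooden slat crate, loose, starts upright, yaw within 0.2 rad: 70 mm deep (own x, away from robot), 120 wide (own y), 110 tall (own z, to the lid), flat faces, 0.35 to 0.65 kg; origin at the centre of its underside, 35 mm above the table when tipped. Has a burnt stamp, a dark ring 62 mm across with a cross, underneath; stands left or right; looks like the other until tipped.
- crate_plain: closed wooden slat crate, loose, starts upright, yaw within 0.2 rad: 70 mm deep (own x, away from robot), 120 wide (own y), 110 tall (own z, to the lid), flat faces, 0.35 to 0.65 kg; origin at the centre of its underside, 35 mm above the table when tipped. Blank underside.
- crate_stamped_mid (a point): centre of the stamped crate's volume, 55 mm from its underside. Pulled towards the robot near the top of its far face a crate tips about its near lower edge; past about 0.57 rad it falls by itself onto its near face and lies 110 mm long, 70 mm high, lid towards the robot. Pulled or pushed low it slides
- crate_plain_mid (a point): centre of the blank crate's volume, 55 mm from its underside. Pulled towards the robot near the top of its far face a crate tips about its near lower edge; past about 0.57 rad it falls by itself onto its near face and lies 110 mm long, 70 mm high, lid towards the robot. Pulled or pushed low it slides
- crate_stamped_lid (a point): centre of the stamped crate's lid, 110 mm from its underside
- line: the dispatch line: one straight strip of pale flat tape on the table beyond the crates, 60 mm wide (its x axis, pointing away from the robot), 620 mm long (its y axis), no thickness to speak of; origin at its middle, on the table. It lies across, ahead of both crates, yaw within 0.1 rad
- glue: bystander: white glue bottle, 40 mm across, 130 mm tall, upright between the two crates; origin at the centre of its underside
- block: bystander: wooden offcut 40 x 25 x 25 mm lying between the robot and the bottle; origin at the centre of its underside
- hammer: bystander: hammer lying left of the crates; origin under its middle
- jar: bystander: glass jar, 60 mm across, 80 mm tall, right of the crates; origin at the centre of its underside
- drill: bystander: cordless drill, about 195 mm tall, standing on its battery at the right; origin at the centre of its underside
- mug: bystander: white mug, 80 mm across, 90 mm tall, at the left; origin at the centre of its underside
- measure: bystander: tape measure 70 x 40 x 65 mm right of the crates; origin at the centre of its underside
Things that resemble listed ones, but are neither listed nor needed, are in the scene too. Leave any green, orange or pink look-alike of the crate_stamped alone.

How it is judged:
By the outcome, as a careful person would: the job done as asked, in the order asked, and still so for the second after the job is handed in, with the robot touching nothing.
It also fails if it takes over 72 s, if anything falls off the work surface, if the arm or the gripper's body presses on something with over 40 N, if the wrist force passes 120 N, or if a joint passes its speed limit or range.

## Working session

There is one attempt and no reset: what is moved stays moved. The work goes in short steps, Python scripts to look and compute and a tool call to move; the robot and the scene stay as the last step left them, time stands still between calls to the robot, and variables do not carry over. Pictures are saved under pics/ and viewed, at most 10 in all, crops included, and the job is handed in when it is done.

Besides the shell and the picture viewer there is one more tool, called after ">>>" as name(argument=value, ...), one argument or row to a line, values as JSON. apply_moves: Moves the arm, as the interface text tells. Its arguments: {"type":"object","properties":{"deltas":{"type":"array","items":{"type":"object","properties":{"x":{"type":"number"},"y":{"type":"number"},"z":{"type":"number"},"roll":{"type":"number"}}}},"fingers":{"type":"number"}},"required":["deltas"]}

```bash
mkdir -p pics; cat > h.py <<'E'
import numpy as np, cv2
from rig import readout, imaging, env, nets
def ray(p,u,v):
    k=p["k1"]; d=np.array([(u-p["cx"])/p["fx"],(v-p["cy"])/p["fy"]]); s=d.copy()
    for _ in range(20): s=d/(1+k*(s@s))
    R=np.array(p["R"]);t=np.array(p["t"]); return -R.T@t, R.T@np.array([s[0],s[1],1])
def onz(p,u,v,z=0):
    c,d=ray(p,u,v); return c+d*(z-c[2])/d[2]
def proj(p,X):
    c=np.array(p["R"])@np.array(X,float)+np.array(p["t"]); s=c[:2]/c[2]; s=s*(1+p["k1"]*(s@s))
    return s[0]*p["fx"]+p["cx"], s[1]*p["fy"]+p["cy"]
def save(p,n): cv2.imwrite("pics/"+n,cv2.cvtColor(p["frame"],cv2.COLOR_RGB2BGR))
E
python3 - <<'E'
from h import *
s=readout.observe(); print(s["time_s"],s["position"],np.round(s["ee_rot"],3).tolist(),s["width"])
a=imaging.grab_frame("top"); b=imaging.grab_frame("side")
cv2.imwrite("pics/a.png",cv2.cvtColor(cv2.resize(a["frame"],None,fx=1.25,fy=1.25),cv2.COLOR_RGB2BGR)); cv2.imwrite("pics/b.png",cv2.cvtColor(cv2.resize(b["frame"],None,fx=1.25,fy=1.25),cv2.COLOR_RGB2BGR))
for nm,p in (("top",a),("side",b)):
  print(nm,"cam",np.round(ray(p,320,200)[0]),np.round(onz(p,320,200)))
  for n in ["crate_stamped","line","glue","block","hammer","jar","drill","mug","measure"]:
    for r in nets.trace(n,p)[:4]:
        v,u=r["centre"]; ys,xs=np.nonzero(r["mask"])
        print(n,round(r["p"],2),"uv",int(u),int(v),"box",xs.min(),xs.max(),ys.min(),ys.max(),np.round(onz(p,u,v))[:2])
E
```

```text
0.0 [ 227.96157173 -634.74553996  235.69662517] [[0.941, 0.338, -0.001], [0.338, -0.941, 0.002], [-0.0, -0.002, -1.0]] 0.9963007399430159
top cam [ 212.  -47. 1804.] [565. -76.   0.]
crate_stamped 0.96 uv 353 187 box 336 371 175 201 [ 609. -201.]
crate_stamped 0.92 uv 365 135 box 350 381 113 155 [ 813. -257.]
crate_stamped 0.79 uv 307 152 box 287 324 137 171 [752. -31.]
crate_stamped 0.62 uv 385 275 box 366 408 260 295 [ 281. -306.]
line 0.9 uv 276 160 box 212 374 152 172 [721.  87.]
glue 0.57 uv 295 204 box 291 301 198 211 [549.  15.]
block 0.43 uv 300 238 box 296 303 232 242 [423.   1.]
hammer 0.62 uv 195 237 box 184 207 207 278 [432. 387.]
jar 0.76 uv 396 175 box 390 408 164 182 [ 653. -367.]
drill 0.78 uv 453 237 box 429 475 214 266 [ 413. -567.]
drill 0.38 uv 399 173 box 391 408 163 183 [ 661. -379.]
mug 0.96 uv 187 175 box 171 201 162 187 [668. 425.]
mug 0.54 uv 195 240 box 183 208 207 278 [421. 387.]
mug 0.49 uv 351 189 box 335 370 176 200 [ 604. -195.]
measure 0.85 uv 397 211 box 390 404 198 219 [ 518. -362.]
side cam [ -82.  780. 1082.] [ 638. -147.    0.]
crate_stamped 0.92 uv 450 212 box 426 478 189 236 [ 293. -359.]
crate_stamped 0.63 uv 270 196 box 248 295 169 219 [769. -62.]
crate_stamped 0.56 uv 299 148 box 280 321 129 172 [ 860. -308.]
line 0.73 uv 217 250 box 177 325 169 283 [730. 201.]
glue 0.96 uv 313 230 box 304 317 209 248 [570. -30.]
block 0.51 uv 346 258 box 337 355 252 266 [431.  -7.]
hammer 0.83 uv 241 356 box 200 294 316 396 [442. 394.]
jar 0.72 uv 219 250 box 175 327 167 283 [724. 197.]
jar 0.64 uv 359 153 box 350 367 141 166 [ 681. -422.]
drill 0.74 uv 451 142 box 424 493 119 177 [ 462. -685.]
mug 0.95 uv 169 301 box 152 190 277 329 [696. 399.]
measure 0.91 uv 389 173 box 376 401 162 186 [ 540. -394.]
```

View pics/a.png

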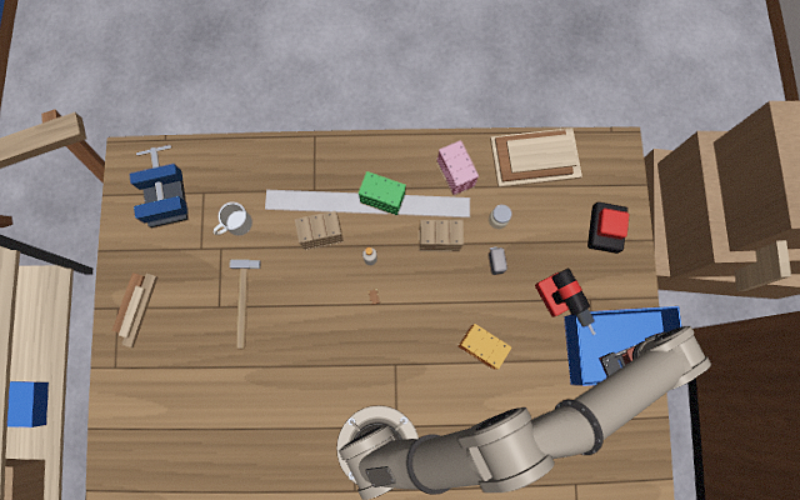

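View pics/b.png

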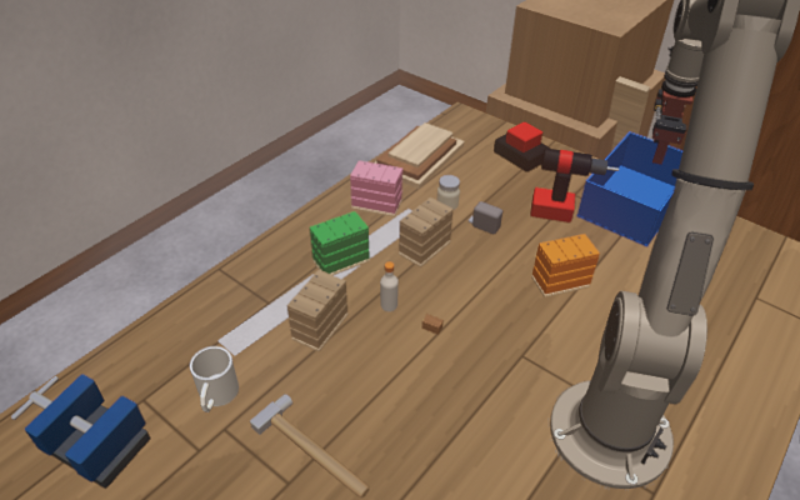

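Top view (800 px picture): natural wood crates are at (318,230) and (442,234). The look-alikes are green (382,192), pink (457,166) and orange (486,346), and they're not the ones meant because of their colour. The tape runs from (265,198) to (470,207), with the bottle at (370,256), the block at (374,296), the jar at (501,216) and the tape measure at (498,260). I'll check this in one enlarged crop.

```bash
python3 - <<'E'
from h import *
a=imaging.grab_frame("top")
f=cv2.resize(a["frame"][135:225,205:405],None,fx=4,fy=4,interpolation=cv2.INTER_CUBIC)
cv2.imwrite("pics/c.png",cv2.cvtColor(f,cv2.COLOR_RGB2BGR))
hsv=cv2.cvtColor(a["frame"],cv2.COLOR_RGB2HSV)
m=((hsv[...,1]<40)&(hsv[...,2]>150)); m[:145]=0;m[178:]=0;m[:,:208]=0;m[:,380:]=0
n,l,st,_=cv2.connectedComponentsWithStats(m.astype(np.uint8))
pts=np.array([onz(a,u,v)[:2] for i in range(1,n) if st[i,4]>60 for v,u in np.argwhere(l==i)],np.float32)
print([st[i].tolist() for i in range(1,n) if st[i,4]>60]); r=cv2.minAreaRect(pts);print(r,np.round(cv2.boxPoints(r)).tolist())
E
```

```text
[[212, 152, 99, 19, 1300], [319, 156, 57, 18, 871]]
((712.9102783203125, 21.958709716796875), (620.2545166015625, 63.198822021484375), 86.64568328857422) [[663.0, -286.0], [726.0, -289.0], [763.0, 330.0], [700.0, 333.0]]
```

View pics/c.png

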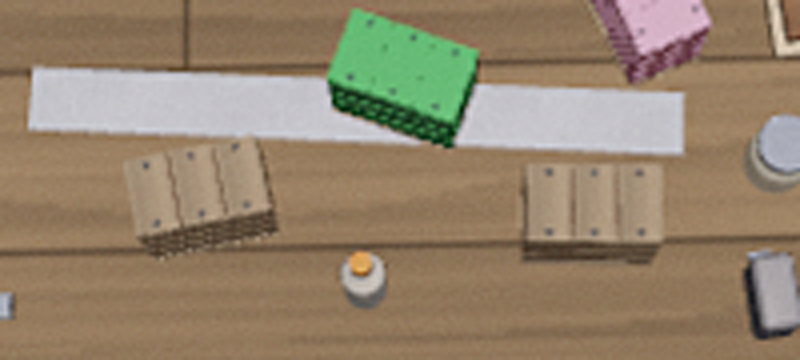

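The crop shows two wooden crates, the left lid with corners at (125,160),(257,138),(275,210),(140,236) and the right lid at (527,165),(663,165),(663,243),(525,243). Green stands between them, partly on the tape, and the bottle is at (362,280). These two are the crates meant, since they are natural wood and short of the tape.

```bash
python3 - <<'E'
from h import *
a=imaging.grab_frame("top")
def P(x,y,z): return onz(a,205+(x+.5)/4-.5,135+(y+.5)/4-.5,z)[:2]
for n,q in (("L",[(125,160),(257,138),(275,210),(140,236)]),("R",[(527,165),(663,165),(663,243),(525,243)])):
    c=np.array([P(*k,110) for k in q]); print(n,np.round(c).tolist(),np.round(c.mean(0)),[round(float(np.linalg.norm(c[i]-c[i-1]))) for i in range(4)], "axis",[np.round(np.arctan2(*(c[i]-c[j])[::1]),3) for i,j in((0,1),(3,2))])
print("glue base",P(363,292,0),"cap",P(361,262,125))
# green lid ~110
print("green",[np.round(P(*k,110)).tolist() for k in [(352,8),(480,47),(462,122),(330,75)]])
E
```

```text
L [[641.0, 222.0], [659.0, 105.0], [593.0, 89.0], [572.0, 208.0]] [616. 156.] [71, 119, 68, 121] axis [np.float64(-0.151), np.float64(-0.176)]
R [[630.0, -134.0], [627.0, -254.0], [557.0, -252.0], [559.0, -130.0]] [ 593. -193.] [70, 121, 71, 121] axis [np.float64(0.018), np.float64(0.019)]
glue base [538.02956693  16.26748381] cap [541.9048128   13.30029726]
green [[778.0, 19.0], [739.0, -95.0], [670.0, -77.0], [716.0, 40.0]]
```

Sizes check out: lids measure 70 x 120 and the tape is 620 x 63. The left crate is at (616,156) with yaw 0.16 and the right one at (593,-193) with yaw -0.02. I'll start with the right crate: rise, turn, and go behind its far face with the fingers partly open for two contacts.

>>> apply_moves(
  deltas=[
    {"x": 0,"y": 0,"z": -3,"roll": 5},
    {"x": 2,"y": -1,"z": -6,"roll": 10},
    {"x": 5,"y": -2.5,"z": -7,"roll": 15},
    {"x": 8.5,"y": -4,"z": -7,"roll": 21},
    {"x": 12,"y": -5.7,"z": -7,"roll": 21},
  ],
  fingers=0,
)

```text
time_s: 1.52
position: [322.6, -541.0, 308.0]
ee_rot: [[1.0, -0.029, 0.002], [-0.029, -1.0, -0.002], [0.002, 0.002, -1.0]]
wrist_force: [0.8, -0.9, -0.6]
width: 0.66
grip_force: 0.0
```

>>> apply_moves(
  deltas=[
    {"x": 2.9,"y": -2.9},
    {"x": 5.8,"y": -5.8},
    {"x": 8.7,"y": -8.7},
    {"x": 11.6,"y": -11.6},
    {"x": 14,"y": -14},
  ],
)

```text
schema error: expected keys x, y, z, roll
```

>>> apply_moves(
  deltas=[
    {"x": 2.9,"y": -2.9},
    {"x": 5.8,"y": -5.8},
    {"x": 8.7,"y": -8.7},
    {"x": 11.6,"y": -11.6},
    {"x": 14,"y": -14},
  ],
)

```text
schema error: expected keys x, y, z, roll
```

>>> apply_moves(
  deltas=[
    {"x": 2.9,"y": -2.9,"z": 0,"roll": 0},
    {"x": 5.8,"y": -5.8,"z": 0,"roll": 0},
    {"x": 8.7,"y": -8.7,"z": 0,"roll": 0},
    {"x": 11.6,"y": -11.6,"z": 0,"roll": 0},
    {"x": 14,"y": -14,"z": 0,"roll": 0},
  ],
)

```text
time_s: 1.93
position: [467.1, -401.3, 306.9]
ee_rot: [[1.0, -0.02, 0.001], [-0.02, -1.0, 0.0], [0.001, -0.0, -1.0]]
wrist_force: [-0.6, -1.1, -0.3]
width: 0.499
grip_force: 0.0
```

>>> apply_moves(
  deltas=[
    {"x": 2.9,"y": -2.9,"z": 0,"roll": 0},
    {"x": 5.8,"y": -5.8,"z": 0,"roll": 0},
    {"x": 8.7,"y": -8.7,"z": 0,"roll": 0},
    {"x": 11.6,"y": -11.6,"z": 0,"roll": 0},
    {"x": 14,"y": -14,"z": 0,"roll": 0},
  ],
)

```text
time_s: 2.35
position: [609.9, -264.2, 306.8]
ee_rot: [[1.0, -0.02, 0.001], [-0.02, -1.0, 0.001], [0.001, -0.001, -1.0]]
wrist_force: [0.4, 0.0, 0.6]
width: 0.498
grip_force: 0.0
```

>>> apply_moves(
  deltas=[
    {"x": 2,"y": -2.5,"z": 0,"roll": 0},
    {"x": 4,"y": -5,"z": 2,"roll": 0},
    {"x": 5.8,"y": -7,"z": 5,"roll": 0},
    {"x": 5.8,"y": -7,"z": 8,"roll": 0},
    {"x": 5.8,"y": -7,"z": 11,"roll": 0},
  ],
)

```text
time_s: 2.77
position: [668.8, -195.5, 195.5]
ee_rot: [[1.0, -0.017, 0.001], [-0.018, -1.0, 0.001], [0.001, -0.001, -1.0]]
wrist_force: [0.8, -0.9, -0.9]
width: 0.495
grip_force: 0.0
```

>>> apply_moves(
  deltas=[
    {"x": 0,"y": 0,"z": 2,"roll": 0},
    {"x": 0,"y": 0,"z": 4,"roll": 0},
    {"x": 0,"y": 0,"z": 6,"roll": 0},
    {"x": 0,"y": 0,"z": 8,"roll": 0},
    {"x": 0,"y": 0,"z": 8.8,"roll": 0},
  ],
)

```text
time_s: 3.18
position: [665.7, -198.1, 105.6]
ee_rot: [[1.0, -0.022, -0.004], [-0.022, -1.0, 0.001], [-0.004, -0.001, -1.0]]
wrist_force: [0.1, 0.2, -0.5]
width: 0.502
grip_force: 0.0
```

>>> apply_moves(
  deltas=[
    {"x": -0.5,"y": 0,"z": 0,"roll": 0},
    {"x": -1,"y": 0,"z": 0,"roll": 0},
    {"x": -1.5,"y": 0,"z": 0,"roll": 0},
    {"x": -2,"y": 0,"z": 0,"roll": 0},
    {"x": -2.5,"y": 0,"z": 0,"roll": 0},
  ],
)

```text
time_s: 3.6
position: [642.5, -198.2, 110.1]
ee_rot: [[1.0, -0.022, 0.002], [-0.022, -1.0, -0.001], [0.002, 0.001, -1.0]]
wrist_force: [7.8, 0.0, 2.9]
width: 0.499
grip_force: 3.5
```

>>> apply_moves(
  deltas=[
    {"x": -0.6,"y": 0,"z": 0,"roll": 0},
    {"x": -1.2,"y": 0,"z": 0,"roll": 0},
    {"x": -1.8,"y": 0,"z": 0,"roll": 0},
    {"x": -2.4,"y": 0,"z": 0,"roll": 0},
    {"x": -3.0,"y": 0,"z": 0,"roll": 0},
  ],
)

```text
time_s: 4.02
position: [614.6, -197.6, 111.1]
ee_rot: [[1.0, -0.022, 0.006], [-0.022, -1.0, -0.001], [0.006, 0.001, -1.0]]
wrist_force: [3.5, -0.4, 4.9]
width: 0.503
grip_force: 2.3
```

```bash
python3 - <<'E'
from h import *
a=imaging.grab_frame("top");b=imaging.grab_frame("side")
f=[cv2.resize(b["frame"][120:270,240:440],(800,600)[:2] if 0 else (400,300)),cv2.resize(a["frame"][140:230,300:420],(400,300))]
cv2.imwrite("pics/d.png",cv2.cvtColor(np.hstack(f),cv2.COLOR_RGB2BGR))
E
```

```text
(no output)
```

View pics/d.png

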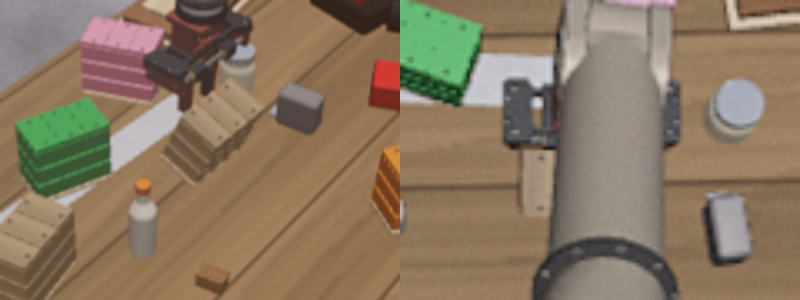

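The side view (left half) shows the right crate tilting towards the robot about its near edge, with the fingers behind it at (200,90). I'll keep pulling.

>>> apply_moves(
  deltas=[
    {"x": -0.6,"y": 0,"z": 0,"roll": 0},
    {"x": -1.2,"y": 0,"z": 0,"roll": 0},
    {"x": -1.8,"y": 0,"z": 0,"roll": 0},
    {"x": -2.2,"y": 0,"z": 0,"roll": 0},
    {"x": -2.4,"y": 0,"z": 0,"roll": 0},
  ],
)

```text
time_s: 4.53
position: [586.4, -196.8, 107.9]
ee_rot: [[1.0, -0.022, -0.003], [-0.022, -1.0, 0.0], [-0.003, -0.0, -1.0]]
wrist_force: [-0.1, -0.3, -0.8]
width: 0.495
grip_force: 0.0
```

>>> apply_moves(
  deltas=[
    {"x": 0,"y": 0,"z": 0,"roll": 0},
    {"x": 0,"y": 0,"z": -1,"roll": 0},
    {"x": 0,"y": 0,"z": -3,"roll": 0},
    {"x": 0,"y": 0,"z": -5,"roll": 0},
    {"x": 0,"y": 0,"z": -8,"roll": 0},
  ],
)

```text
time_s: 4.95
position: [587.2, -196.4, 188.1]
ee_rot: [[1.0, -0.021, -0.004], [-0.021, -1.0, 0.001], [-0.004, -0.001, -1.0]]
wrist_force: [0.1, -0.9, 0.1]
width: 0.502
grip_force: 0.0
```

>>> apply_moves(
  deltas=[
    {"x": 0.9,"y": -3.6,"z": -1,"roll": 0},
    {"x": 1.8,"y": -7.3,"z": -2,"roll": 0},
    {"x": 2.7,"y": -11,"z": -2,"roll": 0},
    {"x": 3.6,"y": -14.6,"z": -2,"roll": 0},
    {"x": 4.5,"y": -18.3,"z": -2,"roll": 0},
  ],
)

```text
time_s: 5.37
position: [637.9, -13.2, 209.8]
ee_rot: [[1.0, -0.022, 0.001], [-0.022, -1.0, -0.0], [0.001, 0.0, -1.0]]
wrist_force: [1.3, -0.5, -0.4]
width: 0.496
grip_force: 0.0
```

>>> apply_moves(
  deltas=[
    {"x": 0.9,"y": -3.6,"z": 0,"roll": -2},
    {"x": 1.8,"y": -7.3,"z": 0,"roll": -4},
    {"x": 2.7,"y": -11,"z": 0,"roll": -6},
    {"x": 3.6,"y": -14.6,"z": 0,"roll": -8},
    {"x": 4.6,"y": -18.3,"z": 0,"roll": -10.4},
  ],
)

```text
time_s: 5.78
position: [687.6, 168.9, 209.4]
ee_rot: [[0.987, 0.161, 0.0], [0.161, -0.987, -0.0], [0.0, 0.0, -1.0]]
wrist_force: [1.0, -0.6, -0.2]
width: 0.498
grip_force: 0.0
```

```bash
python3 - <<'E'
from h import *
a=imaging.grab_frame("top");b=imaging.grab_frame("side")
f=[cv2.resize(b["frame"][120:270,240:440],(400,300)),cv2.resize(a["frame"][150:240,300:420],(400,300))]
cv2.imwrite("pics/e.png",cv2.cvtColor(np.hstack(f),cv2.COLOR_RGB2BGR))
E
```

```text
(no output)
```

View pics/e.png

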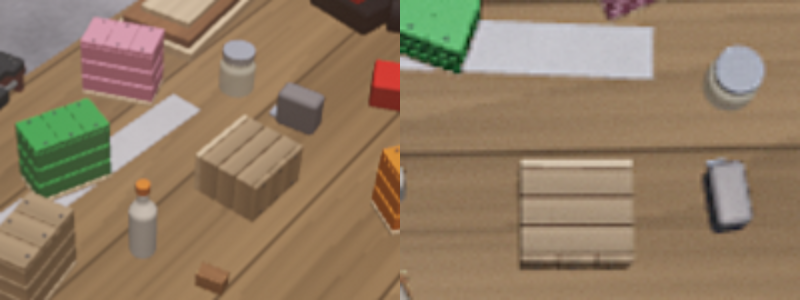

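The picture shows the right crate lying flat and square, with its top in the top-view crop spanning (520,162) to (633,265). Its underside faces away from both cameras, so I'll look for the stamp later. Next I'll tip the left crate.

>>> apply_moves(
  deltas=[
    {"x": 0,"y": 0,"z": 2,"roll": 0},
    {"x": 0,"y": 0,"z": 4,"roll": 0},
    {"x": 0,"y": 0,"z": 6,"roll": 0},
    {"x": 0,"y": 0,"z": 8,"roll": 0},
    {"x": 0,"y": 0,"z": 10,"roll": 0},
  ],
)

```text
time_s: 6.3
position: [687.4, 166.6, 108.3]
ee_rot: [[0.987, 0.159, 0.0], [0.159, -0.987, -0.0], [0.0, 0.0, -1.0]]
wrist_force: [0.1, 1.0, 0.2]
width: 0.496
grip_force: 0.0
```

>>> apply_moves(
  deltas=[
    {"x": -0.6,"y": 0,"z": 0,"roll": 0},
    {"x": -1.2,"y": 0,"z": 0,"roll": 0},
    {"x": -1.8,"y": 0,"z": 0,"roll": 0},
    {"x": -2.4,"y": 0,"z": 0,"roll": 0},
    {"x": -3,"y": 0,"z": 0,"roll": 0},
  ],
)

```text
time_s: 6.72
position: [660.1, 162.9, 111.8]
ee_rot: [[0.987, 0.159, 0.007], [0.159, -0.987, 0.002], [0.008, -0.001, -1.0]]
wrist_force: [5.9, 0.6, 5.7]
width: 0.499
grip_force: 2.6
```

>>> apply_moves(
  deltas=[
    {"x": -0.6,"y": 0,"z": 0,"roll": 0},
    {"x": -1.2,"y": 0,"z": 0,"roll": 0},
    {"x": -1.8,"y": 0,"z": 0,"roll": 0},
    {"x": -2.4,"y": 0,"z": 0,"roll": 0},
    {"x": -3,"y": 0,"z": 0,"roll": 0},
  ],
)

```text
time_s: 7.13
position: [627.6, 157.6, 109.3]
ee_rot: [[0.987, 0.159, 0.0], [0.159, -0.987, 0.0], [0.0, -0.0, -1.0]]
wrist_force: [1.4, 0.6, 3.8]
width: 0.503
grip_force: 1.5
```

>>> apply_moves(
  deltas=[
    {"x": -0.5,"y": 0,"z": 0,"roll": 0},
    {"x": -1,"y": 0,"z": 0,"roll": 0},
    {"x": -1.5,"y": 0,"z": 0,"roll": 0},
    {"x": -2,"y": 0,"z": 0,"roll": 0},
    {"x": -2,"y": 0,"z": 0,"roll": 0},
  ],
)

```text
time_s: 7.55
position: [606.5, 154.1, 107.9]
ee_rot: [[0.987, 0.159, -0.002], [0.159, -0.987, -0.001], [-0.003, 0.0, -1.0]]
wrist_force: [-0.1, 0.1, -0.2]
width: 0.496
grip_force: 0.0
```

>>> apply_moves(
  deltas=[
    {"x": 0,"y": 0,"z": -3,"roll": 0},
    {"x": 0,"y": 0,"z": -6,"roll": 0},
    {"x": 0,"y": 0,"z": -9,"roll": 0},
    {"x": 0,"y": 2,"z": -11,"roll": 0},
    {"x": 0,"y": 5,"z": -11,"roll": 0},
  ],
  fingers=-1,
)

```text
time_s: 7.97
position: [618.2, 109.5, 223.9]
ee_rot: [[0.986, 0.165, 0.007], [0.165, -0.986, 0.004], [0.008, -0.003, -1.0]]
wrist_force: [0.8, 0.1, 0.4]
width: 0.156
grip_force: 0.0
```

>>> apply_moves(
  deltas=[
    {"x": -0.5,"y": 4,"z": 0,"roll": 2},
    {"x": -1,"y": 8,"z": 0,"roll": 4},
    {"x": -1.5,"y": 12,"z": 0,"roll": 6},
    {"x": -2,"y": 16,"z": 0,"roll": 8},
    {"x": -2.2,"y": 18,"z": 0,"roll": 9},
  ],
)

```text
time_s: 8.38
position: [622.5, -82.9, 218.4]
ee_rot: [[1.0, -0.005, -0.001], [-0.005, -1.0, -0.003], [-0.001, 0.003, -1.0]]
wrist_force: [-0.5, -0.4, -0.5]
width: 0.003
grip_force: 0.0
```

```bash
python3 - <<'E'
from h import *
a=imaging.grab_frame("top");b=imaging.grab_frame("side")
f=[cv2.resize(b["frame"][140:290,200:400],(400,300)),cv2.resize(a["frame"][140:245,230:370],(400,300))]
cv2.imwrite("pics/f.png",cv2.cvtColor(np.hstack(f),cv2.COLOR_RGB2BGR))
for nm,p in (("top",a),("side",b)):
  for n in ["crate_stamped","crate_plain","crate_stamped_lid"]:
    for r in nets.trace(n,p)[:5]:
        v,u=r["centre"]; ys,xs=np.nonzero(r["mask"])
        print(nm,n,round(r["p"],2),"uv",int(u),int(v),"box",xs.min(),xs.max(),ys.min(),ys.max(),np.round(onz(p,u,v,70))[:2])
E
```

```text
top crate_stamped 0.91 uv 297 145 box 287 308 137 166 [755.   2.]
top crate_stamped 0.83 uv 385 277 box 366 408 259 295 [ 273. -299.]
top crate_stamped 0.71 uv 359 211 box 348 370 197 230 [ 508. -214.]
top crate_stamped 0.63 uv 368 133 box 351 380 114 154 [ 797. -257.]
top crate_plain 0.77 uv 259 210 box 241 280 190 228 [516. 141.]
top crate_stamped_lid 0.8 uv 367 134 box 350 382 114 154 [ 795. -255.]
top crate_stamped_lid 0.63 uv 386 279 box 367 408 260 295 [ 263. -302.]
top crate_stamped_lid 0.62 uv 360 216 box 349 370 199 230 [ 491. -219.]
top crate_stamped_lid 0.54 uv 295 147 box 288 308 138 165 [748.  13.]
side crate_stamped 0.85 uv 297 158 box 280 321 140 171 [ 767. -193.]
side crate_stamped 0.76 uv 365 203 box 337 391 178 229 [ 478. -159.]
side crate_stamped 0.72 uv 346 258 box 337 354 251 266 [398.  44.]
side crate_stamped 0.67 uv 453 212 box 425 478 188 237 [ 263. -288.]
side crate_stamped 0.61 uv 272 192 box 247 294 169 220 [720. -24.]
side crate_plain 0.61 uv 283 268 box 253 312 235 295 [504. 173.]
side crate_stamped_lid 0.94 uv 454 212 box 425 477 188 236 [ 260. -291.]
side crate_stamped_lid 0.89 uv 270 193 box 246 295 168 221 [723. -16.]
side crate_stamped_lid 0.89 uv 297 157 box 280 320 142 172 [ 771. -196.]
side crate_stamped_lid 0.73 uv 364 200 box 337 390 178 230 [ 489. -168.]
```

View pics/f.png

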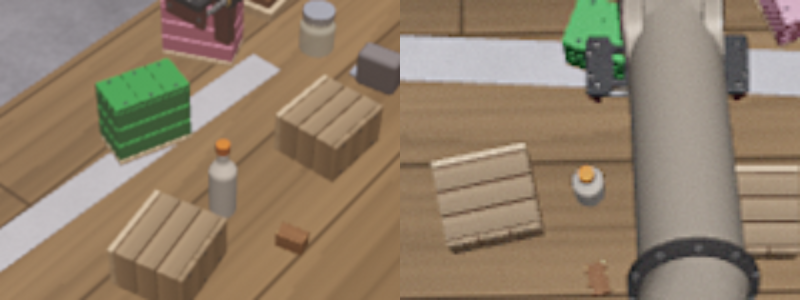

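The picture shows both crates lying flat: left at (165,245) and right at (330,125) in the side half, with the undersides turned away from both cameras. The nets put "stamped" on the right crate and "plain" on the left, but the stamp itself cannot be seen. So I'll check it by swinging the right crate until the side camera sees its underside.

```bash
python3 - <<'E'
from h import *
a=imaging.grab_frame("top")
P=lambda u,v,z=70: np.round(onz(a,u,v,z)[:2]).tolist()
print("R",P(336,198),P(370,198),P(336,226.5),P(370,226.5))
q=lambda x,y:(230+(x-400)*.35,140+y*.35)
print("L",[P(*q(*k)) for k in [(432,158),(525,145),(542,232),(450,245)]])
print("measure",P(390,219,0),P(390,198,65),"block",P(297,236,25),P(303,242,25))
E
```

```text
R [558.0, -132.0] [555.0, -255.0] [455.0, -130.0] [452.0, -250.0]
L [[574.0, 208.0], [589.0, 91.0], [477.0, 70.0], [463.0, 185.0]]
measure [488.0, -334.0] [555.0, -328.0] block [429.0, 11.0] [407.0, -11.0]
```

>>> apply_moves(
  deltas=[
    {"x": -3,"y": 2.4,"z": 0,"roll": 0},
    {"x": -6,"y": 4.8,"z": 0,"roll": 0},
    {"x": -9,"y": 7.2,"z": 0,"roll": 0},
    {"x": -12,"y": 9.6,"z": 0,"roll": 0},
    {"x": -15,"y": 12,"z": 0,"roll": 0},
  ],
)

```text
time_s: 9.25
position: [472.4, -196.4, 218.8]
ee_rot: [[1.0, 0.005, 0.0], [0.005, -1.0, 0.0], [0.0, -0.0, -1.0]]
wrist_force: [-0.3, -1.4, 0.6]
width: 0.003
grip_force: 0.0
```

>>> apply_moves(
  deltas=[
    {"x": -2.5,"y": 2,"z": 0,"roll": 0},
    {"x": -5,"y": 4,"z": 0,"roll": 0},
    {"x": -5,"y": 4,"z": 3,"roll": 0},
    {"x": -5,"y": 4,"z": 6,"roll": 0},
    {"x": -5,"y": 4,"z": 9,"roll": 0},
  ],
)

```text
time_s: 9.67
position: [424.2, -236.7, 128.6]
ee_rot: [[1.0, 0.003, 0.003], [0.003, -1.0, -0.001], [0.003, 0.001, -1.0]]
wrist_force: [0.3, 1.1, -0.4]
width: 0.007
grip_force: 0.0
```

>>> apply_moves(
  deltas=[
    {"x": 0,"y": 0,"z": 2,"roll": 0},
    {"x": 0,"y": 0,"z": 4,"roll": 0},
    {"x": 0,"y": 0,"z": 6,"roll": 0},
    {"x": 0,"y": 0,"z": 8,"roll": 0},
    {"x": 0,"y": 0,"z": 9,"roll": 0},
  ],
)

```text
time_s: 10.08
position: [423.2, -235.4, 36.8]
ee_rot: [[1.0, 0.005, -0.002], [0.005, -1.0, 0.001], [-0.002, -0.001, -1.0]]
wrist_force: [0.2, 0.1, 0.9]
width: 0.007
grip_force: 0.0
```

>>> apply_moves(
  deltas=[
    {"x": 1,"y": 0.3,"z": 0,"roll": 0},
    {"x": 2,"y": 0.6,"z": 0,"roll": 0},
    {"x": 3,"y": 0.6,"z": 0,"roll": 0},
    {"x": 4,"y": 0.6,"z": 0,"roll": 0},
    {"x": 5,"y": 0.6,"z": 0,"roll": 0},
  ],
)

```text
time_s: 10.5
position: [475.3, -243.1, 39.5]
ee_rot: [[1.0, 0.002, 0.001], [0.002, -1.0, -0.001], [0.001, 0.001, -1.0]]
wrist_force: [-3.0, -2.4, -1.3]
width: 0.004
grip_force: 1.3
```

>>> apply_moves(
  deltas=[
    {"x": 1,"y": 0,"z": 0,"roll": 0},
    {"x": 2,"y": 0,"z": 0,"roll": 0},
    {"x": 3,"y": 0,"z": 0,"roll": 0},
    {"x": 4,"y": 0,"z": 0,"roll": 0},
    {"x": 4.5,"y": 0,"z": 0,"roll": 0},
  ],
)

```text
time_s: 10.92
position: [520.5, -243.0, 39.3]
ee_rot: [[1.0, 0.003, 0.001], [0.003, -1.0, -0.001], [0.001, 0.001, -1.0]]
wrist_force: [-1.9, -3.2, 1.7]
width: 0.007
grip_force: 2.2
```

```bash
python3 - <<'E'
from h import *
b=imaging.grab_frame("side");a=imaging.grab_frame("top")
f=[cv2.resize(b["frame"][130:250,290:450],(400,300),interpolation=cv2.INTER_CUBIC),cv2.resize(a["frame"][150:240,300:420],(400,300))]
cv2.imwrite("pics/g.png",cv2.cvtColor(np.hstack(f),cv2.COLOR_RGB2BGR))
E
```

```text
(no output)
```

View pics/g.png

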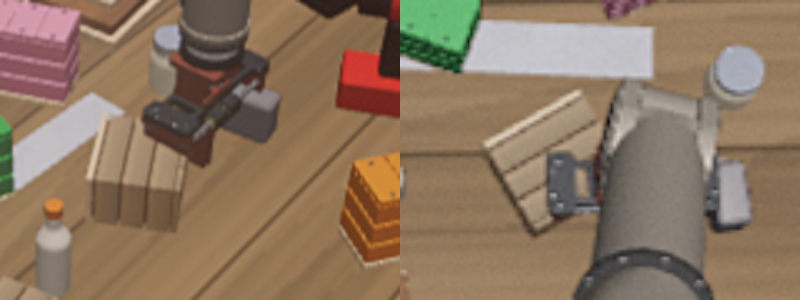

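The top half shows the crate turned about 29°, with its far edge running from (485,145) to (580,93). Its underside is only just edge-on to the side camera, so it needs about 20° more.

>>> apply_moves(
  deltas=[
    {"x": 0.8,"y": 0,"z": 0,"roll": 0},
    {"x": 1.6,"y": 0.2,"z": 0,"roll": 0},
    {"x": 2.4,"y": 0.4,"z": 0,"roll": 0},
    {"x": 3.2,"y": 0.6,"z": 0,"roll": 0},
    {"x": 3.8,"y": 0.7,"z": 0,"roll": 0},
  ],
)

```text
time_s: 11.43
position: [557.6, -249.1, 38.7]
ee_rot: [[1.0, 0.003, 0.0], [0.003, -1.0, 0.0], [0.0, -0.0, -1.0]]
wrist_force: [-2.5, -0.3, 0.2]
width: 0.001
grip_force: 1.0
```

```bash
python3 - <<'E'
from h import *
b=imaging.grab_frame("side");a=imaging.grab_frame("top")
f=[cv2.resize(b["frame"][150:225,300:400],(400,300),interpolation=cv2.INTER_CUBIC),cv2.resize(a["frame"][150:240,300:420],(400,300))]
cv2.imwrite("pics/i.png",cv2.cvtColor(np.hstack(f),cv2.COLOR_RGB2BGR))
E
```

```text
(no output)
```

View pics/i.png

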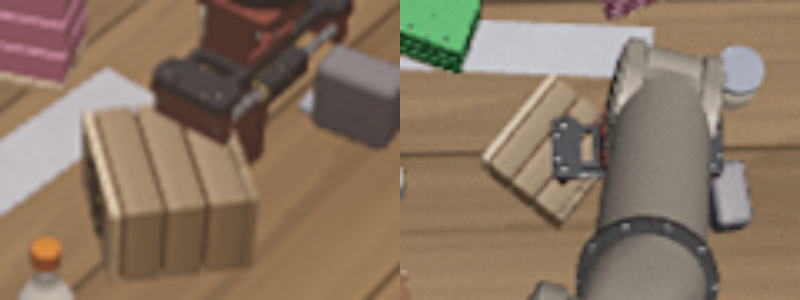

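The side half (left) shows the crate's underside now turned partly to the camera at (85–105,120–260), with dark burnt strokes at (95,165–235). That agrees with the nets, so the right crate is the stamped one. Now I'll work out its pose so I can swing it back and push it on.

```bash
python3 - <<'E'
from h import *
a=imaging.grab_frame("top");b=imaging.grab_frame("side")
g=cv2.cvtColor(b["frame"],cv2.COLOR_RGB2GRAY); print(g[178:216:3,318:334])
q=lambda x,y:(300+(x-400)*.3,150+y*.3)
c=np.array([onz(a,*q(*k),70)[:2] for k in [(484,158),(556,76),(560,222)]]); print(np.round(c))
print(np.linalg.norm(c[0]-c[1]),np.linalg.norm(c[0]-c[2]),np.degrees(np.arctan2(*(c[1]-c[0])[[0,1]]*np.array([1,-1]))), (c[1]+c[2])/2)
E
```

```text
[[190 190 184 191 194 163 150 152 150 148 147 145 142 139 147 117]
 [192 176 135 179 198 158 119 144 153 151 149 147 145 144 141 130]
 [194 180 126 107 183 199 154 117 145 154 150 148 146 144 142 140]
 [194 181 129  89 120 187 199 153 122 146 154 150 148 146 144 142]
 [169 142 105  73  52 111 188 199 145 124 148 154 150 147 146 144]
 [127 117  99  76  84  71 122 189 198 140 121 150 154 150 147 145]
 [128 128 110  78  60  48  61 142 192 193 135 121 149 154 150 146]
 [125 127 126 104  78  56  57  79 143 191 187 130 128 151 154 149]
 [125 126 128 125  93  61  52  58  90 155 193 188 130 137 157 156]
 [127 126 126 126 114  81  68  65  87  99 117 120  90  85  95  95]
 [122 122 123 124 124 108  69  63  87  98 113 118  85  84  97  98]
 [122 124 123 125 128 129 116  96  90 100 118 121  87  87  98  98]
 [125 127 128 128 127 128 127 106  92 100 112 104  79  89  99  97]]
[[ 561.  -94.]
 [ 650. -174.]
 [ 489. -173.]]
120.39535104275592 106.91165595918865 48.05545306812519 [ 569.7623109  -173.68897791]
```

The pose checks out (edges 120 and 107, turned 48°, centre (570,-174)), and the underside patch is as dark as 50–60, which fits the stamp. I'll swing it back by pulling the far corner of its underside along an arc.

>>> apply_moves(
  deltas=[
    {"x": -1,"y": 0.8,"z": 0,"roll": 0},
    {"x": -2,"y": 1.5,"z": -2,"roll": 0},
    {"x": -2,"y": 1.5,"z": -6,"roll": 0},
    {"x": -2,"y": 1.5,"z": -10,"roll": 0},
    {"x": -2,"y": 1.5,"z": -14,"roll": 0},
  ],
)

```text
time_s: 12.05
position: [535.0, -265.0, 179.9]
ee_rot: [[1.0, 0.002, -0.001], [0.002, -1.0, 0.0], [-0.001, -0.0, -1.0]]
wrist_force: [1.0, -0.9, 0.4]
width: 0.005
grip_force: 0.0
```

>>> apply_moves(
  deltas=[
    {"x": 2.4,"y": -2.4,"z": -2,"roll": 0},
    {"x": 4.8,"y": -4.8,"z": -2,"roll": 0},
    {"x": 7.4,"y": -7.4,"z": -2,"roll": 0},
    {"x": 10,"y": -10,"z": -2,"roll": 0},
    {"x": 12.4,"y": -12.4,"z": -2,"roll": 0},
  ],
)

```text
time_s: 12.47
position: [660.9, -139.1, 199.0]
ee_rot: [[1.0, 0.003, 0.001], [0.003, -1.0, 0.0], [0.001, -0.0, -1.0]]
wrist_force: [0.1, -0.1, -0.8]
width: 0.005
grip_force: 0.0
```

>>> apply_moves(
  deltas=[
    {"x": 0,"y": 0,"z": 3,"roll": 0},
    {"x": 0,"y": 0,"z": 6,"roll": 0},
    {"x": 0,"y": 0,"z": 9,"roll": 0},
    {"x": 0,"y": 0,"z": 12,"roll": 0},
    {"x": 0,"y": 0,"z": 13.8,"roll": 0},
  ],
)

```text
time_s: 12.88
position: [657.8, -140.5, 57.3]
ee_rot: [[1.0, 0.003, -0.004], [0.003, -1.0, 0.0], [-0.004, -0.0, -1.0]]
wrist_force: [-1.0, -1.3, 0.5]
width: 0.002
grip_force: 0.0
```

>>> apply_moves(
  deltas=[
    {"x": -0.5,"y": 0.7,"z": 0,"roll": 0},
    {"x": -1,"y": 1.8,"z": 0,"roll": 0},
    {"x": -1.5,"y": 3.2,"z": 0,"roll": 0},
    {"x": -2,"y": 4.6,"z": 0,"roll": 0},
    {"x": -2.6,"y": 6,"z": 0,"roll": 0},
  ],
)

```text
time_s: 13.3
position: [635.0, -203.2, 62.7]
ee_rot: [[1.0, 0.001, 0.004], [0.001, -1.0, -0.002], [0.004, 0.002, -1.0]]
wrist_force: [1.7, 1.6, 1.0]
width: 0.008
grip_force: 1.3
```

>>> apply_moves(
  deltas=[
    {"x": -0.7,"y": 0.9,"z": 0,"roll": 0},
    {"x": -1.4,"y": 1.7,"z": 0,"roll": 0},
    {"x": -2.1,"y": 2.4,"z": 0,"roll": 0},
    {"x": -2.8,"y": 3,"z": 0,"roll": 0},
    {"x": -3.4,"y": 3.4,"z": 0,"roll": 0},
  ],
)

```text
time_s: 13.72
position: [602.3, -235.6, 62.6]
ee_rot: [[1.0, 0.002, 0.006], [0.002, -1.0, -0.001], [0.006, 0.001, -1.0]]
wrist_force: [5.2, -0.1, 2.1]
width: 0.007
grip_force: 2.5
```

```bash
python3 - <<'E'
from h import *
b=imaging.grab_frame("side")
for r in nets.trace("crate_stamped",b)[:5]:
    v,u=r["centre"]
    if 300<u<410:
        m=r["mask"].astype(np.uint8); c=max(cv2.findContours(m,0,2)[0],key=cv2.contourArea)
        print(round(r["p"],2),u,v,cv2.approxPolyDP(c,3,True)[:,0].tolist())
cv2.imwrite("pics/j.png",cv2.cvtColor(cv2.resize(b["frame"][130:250,290:450],(800,600),interpolation=cv2.INTER_CUBIC),cv2.COLOR_RGB2BGR))
E
```

```text
0.62 358.3 193.3 [[355, 171], [333, 190], [333, 205], [361, 221], [382, 201], [384, 185]]
```

View pics/j.png

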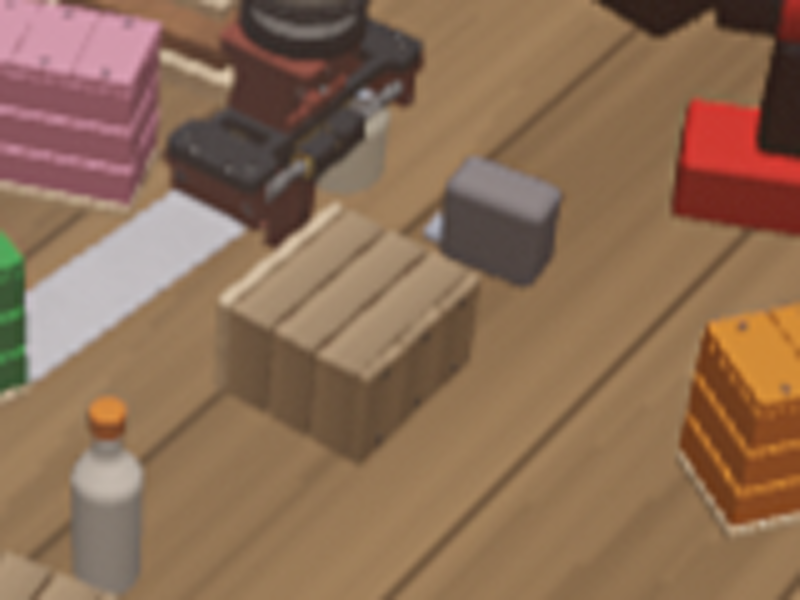

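The crate is nearly square again. Its top corners are at (220,300), (340,207), (478,285) and (365,380).

```bash
python3 - <<'E'
from h import *
b=imaging.grab_frame("side")
c=np.array([onz(b,290+x/5-.4,130+y/5-.4,70)[:2] for x,y in [(220,300),(340,207),(478,285),(365,380)]]); print(np.round(c),c.mean(0))
d=(c[0]+c[1]-c[2]-c[3]); print(np.degrees(np.arctan2(d[1],d[0])),[np.linalg.norm(c[i]-c[i-1]) for i in range(4)])
E
```

```text
[[ 589. -148.]
 [ 584. -265.]
 [ 477. -258.]
 [ 482. -147.]] [ 532.90593099 -204.68460805]
-2.325204917272361 [np.float64(107.02975238390181), np.float64(117.07924221141167), np.float64(107.37632543424806), np.float64(112.03050709539404)]
```

>>> apply_moves(
  deltas=[
    {"x": 1.5,"y": 0,"z": 0,"roll": 0},
    {"x": 1.5,"y": 0,"z": -3.5,"roll": 0},
    {"x": 1.5,"y": 0,"z": -7,"roll": 0},
    {"x": 1.5,"y": 0,"z": -10.5,"roll": 0},
    {"x": 1.5,"y": 0,"z": -13.5,"roll": 0},
  ],
  fingers=0,
)

```text
time_s: 14.28
position: [614.3, -233.9, 196.9]
ee_rot: [[1.0, 0.003, -0.003], [0.003, -1.0, 0.0], [-0.003, -0.0, -1.0]]
wrist_force: [0.4, -0.8, 1.1]
width: 0.346
grip_force: 0.0
```

>>> apply_moves(
  deltas=[
    {"x": -3.7,"y": -0.6,"z": 0,"roll": 0.5},
    {"x": -7.4,"y": -1.2,"z": 0,"roll": 1},
    {"x": -11,"y": -2,"z": 0,"roll": 1.5},
    {"x": -14.6,"y": -2.8,"z": 0,"roll": 2},
    {"x": -17.7,"y": -3.3,"z": 0,"roll": 2.5},
  ],
)

```text
time_s: 14.7
position: [434.3, -200.5, 194.7]
ee_rot: [[0.999, -0.041, -0.005], [-0.041, -0.999, 0.001], [-0.005, -0.001, -1.0]]
wrist_force: [0.2, -0.7, 0.1]
width: 0.501
grip_force: 0.0
```

>>> apply_moves(
  deltas=[
    {"x": 0,"y": 0,"z": 3.5,"roll": 0},
    {"x": 0,"y": 0,"z": 7,"roll": 0},
    {"x": 0,"y": 0,"z": 10.5,"roll": 0},
    {"x": 0,"y": 0,"z": 14,"roll": 0},
    {"x": 0,"y": 0,"z": 15.5,"roll": 0},
  ],
)

```text
time_s: 15.12
position: [434.5, -200.4, 36.8]
ee_rot: [[0.999, -0.04, -0.008], [-0.04, -0.999, 0.002], [-0.008, -0.002, -1.0]]
wrist_force: [-0.5, -0.4, -0.0]
width: 0.503
grip_force: 0.0
```

>>> apply_moves(
  deltas=[
    {"x": 1.5,"y": 0,"z": 0,"roll": 0},
    {"x": 2.7,"y": 0,"z": 0,"roll": 0},
    {"x": 3.6,"y": 0,"z": 0,"roll": 0},
    {"x": 4.5,"y": 0,"z": 0,"roll": 0},
    {"x": 5.5,"y": 0,"z": 0,"roll": 0},
  ],
)

```text
time_s: 15.53
position: [491.6, -203.7, 40.0]
ee_rot: [[0.999, -0.041, -0.005], [-0.041, -0.999, 0.001], [-0.005, -0.001, -1.0]]
wrist_force: [-3.7, 1.1, -0.9]
width: 0.499
grip_force: 1.7
```

>>> apply_moves(
  deltas=[
    {"x": 1,"y": 0,"z": 0,"roll": 0},
    {"x": 2,"y": 0,"z": 0,"roll": 0},
    {"x": 3,"y": 0,"z": 0,"roll": 0},
    {"x": 4,"y": 0,"z": 0,"roll": 0},
    {"x": 5,"y": 0,"z": 0,"roll": 0},
  ],
)

```text
time_s: 15.95
position: [544.4, -206.0, 40.7]
ee_rot: [[0.999, -0.041, -0.0], [-0.041, -0.999, 0.0], [-0.0, -0.0, -1.0]]
wrist_force: [-3.1, 0.2, -3.0]
width: 0.501
grip_force: 1.4
```

>>> apply_moves(
  deltas=[
    {"x": 0.8,"y": 0,"z": 0,"roll": 0},
    {"x": 1.6,"y": 0,"z": 0,"roll": 0},
    {"x": 2.3,"y": 0,"z": 0,"roll": 0},
    {"x": 2.8,"y": 0,"z": 0,"roll": 0},
    {"x": 3.2,"y": 0,"z": 0,"roll": 0},
  ],
)

```text
time_s: 16.37
position: [575.8, -207.3, 40.7]
ee_rot: [[0.999, -0.041, -0.0], [-0.041, -0.999, 0.0], [-0.0, 0.0, -1.0]]
wrist_force: [-5.9, -0.1, 3.0]
width: 0.504
grip_force: 3.3
```

```bash
python3 - <<'E'
from h import *
b=imaging.grab_frame("side")
for r in nets.trace("crate_stamped",b)[:5]:
    v,u=r["centre"]
    m=r["mask"].astype(np.uint8); c=max(cv2.findContours(m,0,2)[0],key=cv2.contourArea)
    q=cv2.approxPolyDP(c,3,True)[:,0]
    print(round(r["p"],2),u,v,[(k.tolist(),np.round(onz(b,*k,70)[:2]).tolist()) for k in q] if 290<u<400 else "")
E
```

```text
0.95 326.1 186.3 [([331, 156], [694.0, -272.0]), ([311, 170], [699.0, -176.0]), ([307, 180], [678.0, -132.0]), ([311, 192], [634.0, -97.0]), ([334, 205], [547.0, -96.0]), ([342, 197], [550.0, -138.0]), ([322, 175], [657.0, -179.0]), ([323, 169], [673.0, -204.0]), ([337, 160], [667.0, -268.0])]
0.92 300.6 149.7 [([286, 131], [897.0, -284.0]), ([280, 140], [878.0, -232.0]), ([281, 164], [790.0, -139.0]), ([309, 171], [701.0, -169.0]), ([318, 163], [704.0, -218.0]), ([321, 137], [784.0, -333.0])]
0.91 449.5 211.6 
0.58 271.1 194.8
```

>>> apply_moves(
  deltas=[
    {"x": -1.5,"y": 0,"z": 0,"roll": 0},
    {"x": -3.5,"y": 0,"z": 0,"roll": 0},
    {"x": -6,"y": 0,"z": 0,"roll": 0},
    {"x": -9,"y": 0,"z": 0,"roll": 0},
    {"x": -11,"y": 0,"z": -2,"roll": 0},
  ],
)

```text
time_s: 16.88
position: [462.3, -202.1, 58.7]
ee_rot: [[0.999, -0.041, -0.003], [-0.041, -0.999, 0.001], [-0.004, -0.001, -1.0]]
wrist_force: [-0.7, -0.2, 0.3]
width: 0.497
grip_force: 0.0
```

>>> apply_moves(
  deltas=[
    {"x": 0,"y": 0,"z": -4,"roll": 0},
    {"x": 0,"y": 0,"z": -8,"roll": 0},
    {"x": 0,"y": 0,"z": -12,"roll": 0},
    {"x": 0,"y": 0,"z": -16,"roll": 0},
    {"x": 0,"y": 0,"z": -19,"roll": 0},
  ],
)

```text
time_s: 17.3
position: [467.5, -203.1, 255.3]
ee_rot: [[0.999, -0.041, 0.007], [-0.041, -0.999, -0.002], [0.007, 0.002, -1.0]]
wrist_force: [1.1, 0.1, -0.1]
width: 0.498
grip_force: 0.0
```

>>> apply_moves(
  deltas=[
    {"x": 0,"y": 4,"z": 0,"roll": 0},
    {"x": 0,"y": 8,"z": 0,"roll": 0},
    {"x": 0,"y": 12,"z": 0,"roll": 0},
    {"x": 0,"y": 16,"z": 0,"roll": 0},
    {"x": 0,"y": 20,"z": 0,"roll": 0},
  ],
)

```text
time_s: 17.72
position: [458.2, -405.0, 251.9]
ee_rot: [[0.999, -0.04, 0.004], [-0.04, -0.999, -0.002], [0.004, 0.002, -1.0]]
wrist_force: [0.8, -0.2, 0.8]
width: 0.501
grip_force: 0.0
```

```bash
python3 - <<'E'
from h import *
b=imaging.grab_frame("side");a=imaging.grab_frame("top")
f=[cv2.resize(b["frame"][120:300,200:440],(400,300),interpolation=cv2.INTER_CUBIC),cv2.resize(a["frame"][130:265,220:400],(400,300))]
cv2.imwrite("pics/k.png",cv2.cvtColor(np.hstack(f),cv2.COLOR_RGB2BGR))
E
```

```text
(no output)
```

View pics/k.png

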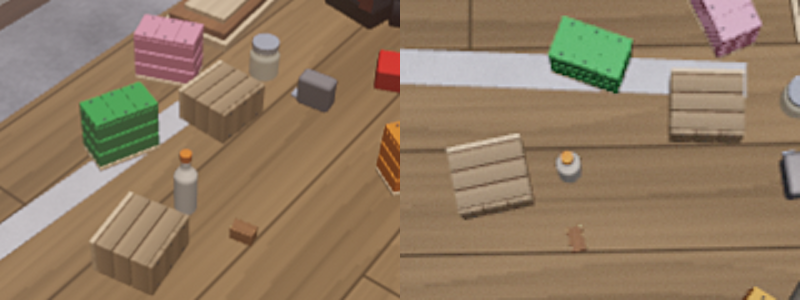

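The right crate's far top edge, at (671,71)–(744,71) in the top half, lies over the tape. The left crate lies short of the tape and the bystanders are unmoved. I'll check the number.

```bash
python3 - <<'E'
from h import *
a=imaging.grab_frame("top")
for x,y in [(671,71),(744,71)]: 
    p=onz(a,220+(x-400)*.45,130+y*.45,70)[:2]; print(np.round(p), "tape centre x",713+.06*(p[1]-22))
E
```

```text
[ 691. -158.] tape centre x 702.2165146419858
[ 689. -278.] tape centre x 695.0149623388962
```

```bash
python3 -c "
from h import *
print(env.hand_in())"
```

```text
the job is handed in; nothing more can be done
None
```

Both crates lie tipped towards the robot. The stamped one (right) stands with its underside about 10 mm from the tape's centreline (tape 60 mm wide), the plain one (left) lies short of the tape, and the job is handed in. To confirm the stamp I had to swing the right crate about 48° so the side camera could see its underside, then swing it back before pushing it.

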